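# Reassemble the egg steamer: tier and lid over their keys

## Task

The egg steamer has been washed and stands about the worktop in three pieces: base, steaming tier and lid. Put it back together where the base stands: set the tier on the base with the notch in its skirt over the base's key, then the lid on the tier with its notch over the tier's key, each seated flat all the way down. Leave the base where it is, do not disturb the mug, salt and pepper behind, and let go of everything.

Things in the scene. Friction and masses are not known exactly. Their poses are not given: they have to be found in the camera images.
- steamer_base: Electric base, loose, 1.4 kg on rubber feet: white drum 160 mm across, black rotary switch low on its front. A flat shoulder (radius 70 to 80 mm) lies 48 mm above the underside; inside it a spigot 140 mm across (steel heating plate) rises 9 mm more, its edge bevelled. A key stands on the shoulder above the switch. Origin: centre of the underside; z up; key and switch lie along its own -x.
- base_key (a point): Foot of the base's key, a white lug on the shoulder: 14 mm wide, radial from 70 to 80 mm, 10 mm high, bevelled to 9 mm wide at its top. The point lies 75 mm from the base's axis along its -x, 48 mm above its underside.
- steamer_tier: Steaming tier, loose, 0.20 to 0.33 kg: bare steel ring pot 160 mm across, 64 mm high, open on top (132 mm inside), slotted floor. A black upright fin stands in its middle to carry it by: 44 mm long along x, 14 mm thick along y, 16 to 61 mm above the underside. Round rim lip 63 mm high. Origin: centre of the underside; z up; notch (below) and key (above it) lie along its own -x.
- tier_notch (a point): Middle of the notch, at the underside, 75 mm from the axis along the tier's -x. The tier's lowest 12 mm is a skirt (inner radius 73, outer 79 mm) that drops round the base's spigot with 3 mm clearance and rests on its shoulder; the notch, 20 mm wide, cuts through the full depth of the skirt.
- tier_key (a point): Foot of the tier's own key (14 mm wide, 10 mm high, bevelled like the base's), 75 mm from the axis along the tier's -x, 54 mm above its underside, directly above its notch. It stands on a shoulder (radius 70 to 80 mm) round the lip, which is 140 mm across and rises 9 mm above the shoulder.
- steamer_lid: Lid, loose, 0.16 to 0.26 kg: bare steel, 158 mm across, low dome 27 mm high, five small dark vents in the dome on the notch's side; the notch also cuts the brim and shows from above. On top a black upright fin handle: 50 mm long along x, 14 mm thick along y, from the dome to 58 mm above the underside. Origin: centre of the underside; z up; the notch lies along its own -x.
- lid_notch (a point): Middle of the notch in the lid's skirt, at the underside, 75 mm from the axis along the lid's -x. Skirt and notch are as on the tier (inner radius 73, outer 79 mm, 12 mm deep; notch 20 mm wide, full depth); the skirt drops round the tier's lip and rests on its shoulder.
- mug_end: Bystander: pale mug, 84 x 122 x 106 mm, standing at the back; origin at the centre of its underside. Further left stands the fixed fridge, taller than the arm works: front face at x = 0.33 m, right side at y = 0.45 m; pass in front of it when starting out from the left.
- salt_shaker: Bystander: glass salt shaker, 44 mm across, 90 mm high; origin at the centre of its underside.
- pepper_mill: Bystander: dark wooden pepper mill, 58 mm across, 160 mm high; origin at the centre of its underside.

How it is judged:
By the outcome, as a careful person would: the job done as asked, in the order asked, and still so for the second after the job is handed in, with the robot touching nothing.
It also fails if it takes over 72 s, if anything falls off the work surface, if the arm or the gripper's body presses on something with over 40 N, if the wrist force passes 120 N, or if a joint passes its speed limit or range.

## Robot

A 6-joint arm with a two-finger parallel gripper is mounted at the origin on a cart in front of the work surface, level with it; the furniture and walls round the work are solid. World frame = base frame: x ahead of the robot, y to its left, z up, the work surface at z = 0. Lengths are in m, angles in rad, forces in N, time in s.
With the tool pointing down it reaches from about 0.375 to 0.75 m from the base axis. Payload 9 kg.
Tool frame: the origin (TCP) lies midway between the tips of the shut fingers; the grasp point (between the pads) lies 19 mm behind it; z points along the fingers, y is the line along which they close (so a half turn about z gives the same grasp; the last joint's range is limited). The gripper opens to 85 mm and grips with 20 to 120 N. Pads are 22 mm wide; open, the fingers measure 114 mm over their backs; the gripper's body (76 mm by 85 mm) begins 54 mm behind the grasp point. The pads swing forward as they close: fully open they stand 13 mm farther back than shut.
Start: joints at [1.094, 0.104, 0.097, 1.564, 0, 1.353], TCP at [0.154, 0.58, 0.208] pointing down, gripper open.
Joint ranges: [-2.99, 2.99], [-0.84, 1.86], [-1.1, 1.16], [-1.84, 2.11], [-1.51, 1.56], [-3.14, 3.14]. Speed limits (rad/s): [2.22, 2.22, 2.57, 3.14, 3.14, 3.14].

## Interface

Orientations are given as a rotation vector (axis times angle).
In Python, from bench import env gives the robot as it stands. The module is installed in compiled form; this text tells all that it offers.
- The arm moves only by the tool move_arm, never from a script. Its argument "motion" is a list of rows, each an object of numbers: "tx", "ty", "tz": the shift along the tool's x, y, z in m; "ax", "ay", "az": the turn, a rotation vector about the tool's x, y, z in degrees; "hand": the finger opening in m, from 0 to 0.0854. A call has 1 to 12 rows; each row is the pose to reach, as a shift and turn from the pose commanded when the call began, along the tool's axes at that moment; what a row does not reach only later rows make up. A row lasts 1/10 s, in which the tool goes at most 50 mm and 8.59 degrees, less where a joint would pass 70% of its speed; a pose out of reach is approached as far as the arm can. A call with a gripper value outside its range is refused whole. The fingers move at their own pace and stop on an object; "grip_force" is the grip in N (left out, the last holds). Time passes only in rows, so rows that repeat a pose let the fingers close. It gives the time, the measured TCP pose, the force, the opening and the grip force at its end, in the units of the state.
- env.state(): the state, without advancing time (a new reading comes with each control period).
- env.snapshot(name): name is "scene" or "top" or "wrist"; returns a dict with "img" (420x560x3 uint8, red, green, blue), "z_map" (420x560 float32, m along the optical axis (not along the pixel's ray), 0 where there is no reading), "fx", "fy", "cx", "cy" (pixels), "rvec" (rotation vector, rad) and "tvec" (3), from world to camera coordinates, as OpenCV has them; the wrist camera has in their place "T_tool_cam" (4x4, takes a point from camera to tool coordinates, whose origin is the TCP and whose axes are the flange's). Camera axes: x right, y down, z forward; pixel columns grow to the right and rows downward; lengths in m; the calibration is good to about 2 mm. A picture is of the moment at which its call begins: read the wrist's pose just before it.
- env.finish_job(): hands the job in; it is judged then, once.
The state is a dict: "t": time; "joint_pos": joint angles; "qd": joint speeds; "effort": joint torques, N m; "position": TCP position; "orientation": TCP orientation; "ft_force": force on the tool from outside, world axes, zero at the start; "moment": the same for the moment, N m; "gripper_width": opening from 0.0 (shut) to 1.0 (fully open); "finger_force": force on a finger pad.
Only numpy, scipy, OpenCV 4.12 (cv2) and the standard library are available. Lean on these libraries where they do the work, as an engineer would, in place of code of your own. Each camera call takes 0.05 s, during which the arm holds its last target. There are 200 camera calls.

## Working session

There is one attempt and no reset: what is moved stays moved. The work goes in short steps, Python scripts to look and compute and a tool call to move; the robot and the scene stay as the last step left them, time stands still between calls to the robot, and variables do not carry over. Pictures are saved under pics/ and viewed, at most 10 in all, crops included, and the job is handed in when it is done.

Besides the shell and the picture viewer there is one more tool, called after "Call:" in YAML: its name, and indented under it one key for each argument. move_arm: Moves the arm, as the interface text tells. Its arguments: {"type":"object","properties":{"motion":{"type":"array"},"grip_force":{"type":"number"}},"required":["motion"]}

```bash
mkdir -p pics
cat > h.py <<'E'
import numpy as np, cv2
from bench import env
from scipy.spatial.transform import Rotation as R
def snap(n):
    s=env.state(); d=env.snapshot(n); d['st']=s
    if n=='wrist':
        T=np.eye(4);T[:3,:3]=R.from_rotvec(s['orientation']).as_matrix();T[:3,3]=s['position']
        d['C']=T@np.array(d['T_tool_cam'])
    else:
        M=np.eye(4);M[:3,:3]=R.from_rotvec(d['rvec']).as_matrix();M[:3,3]=np.ravel(d['tvec']);d['C']=np.linalg.inv(M)
    return d
def save(d,f): cv2.imwrite('pics/'+f,cv2.cvtColor(d['img'],cv2.COLOR_RGB2BGR))
def cloud(d):
    z=d['z_map'];v,u=np.mgrid[:420,:560]
    p=np.stack([(u-d['cx'])/d['fx']*z,(v-d['cy'])/d['fy']*z,z],-1)
    w=p@d['C'][:3,:3].T+d['C'][:3,3]; w[z==0]=np.nan
    return w
def ray(d,u,v,h):
    r=d['C'][:3,:3]@np.array([(u-d['cx'])/d['fx'],(v-d['cy'])/d['fy'],1]);o=d['C'][:3,3]
    return o+r*(h-o[2])/r[2]
E
python3 - <<'E'
from h import *
a=snap('top');b=snap('scene');save(a,'top.png');save(b,'scene.png')
print(env.state());print(a['C'].round(3),b['C'].round(3),a['fx'])
np.save('top.npy',a,allow_pickle=True);np.save('scene.npy',b,allow_pickle=True)
E
```

```text
{'t': 0.1, 'joint_pos': array([1.09432967e+00, 1.04657716e-01, 9.65685428e-02, 1.56390388e+00,
       6.97012046e-07, 1.35309320e+00]), 'qd': array([ 0.00049029, -0.00268833,  0.00077711,  0.00013925,  0.00112929,
       -0.00137167]), 'effort': array([ 7.68484490e-03, -5.58205819e+01,  5.04720247e+01,  1.30779456e-02,
       -2.38457287e-04,  2.73973995e-05]), 'position': array([0.15337317, 0.57973476, 0.20700132]), 'orientation': array([-4.05279074e-01, -3.11492993e+00,  1.76711172e-03]), 'ft_force': array([0.33512543, 0.67964042, 0.54244094]), 'moment': array([-0.02658848, -0.0158408 ,  0.00307206]), 'finger_force': 0.0, 'gripper_width': 1.003031958639355}
[[ 0.052 -0.971  0.235  0.356]
 [-0.999 -0.049  0.018  0.074]
 [-0.006 -0.235 -0.972  0.941]
 [ 0.     0.     0.     1.   ]] [[ 0.775 -0.376  0.509  0.012]
 [-0.632 -0.48   0.609 -0.572]
 [ 0.015 -0.793 -0.609  0.742]
 [ 0.     0.     0.     1.   ]] 430.3352149562948
```

View pics/top.png

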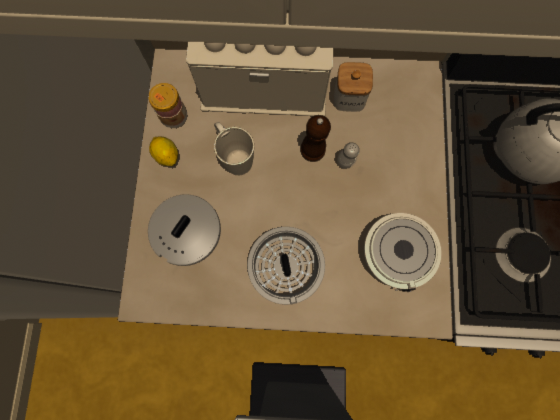

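View pics/scene.png

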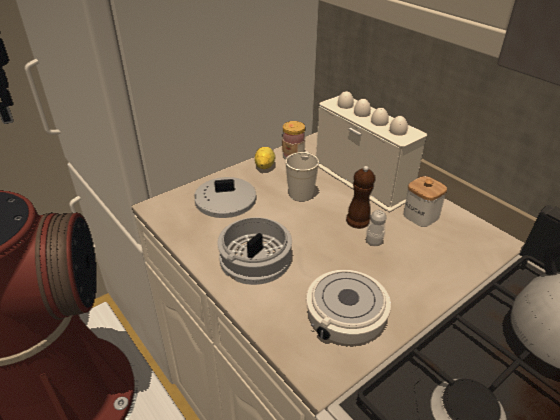

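The top view shows the base at about (403,250) with its key at (411,286), the tier at (286,264) with its key at (293,300), and the lid at (184,229) with its vents to the lower left. The scene view agrees. Next I'll measure these positions and zoom in on the details.

```bash
cat > m.py <<'E'
from h import *
def fitc(p):
    A=np.c_[2*p,np.ones(len(p))];s=np.linalg.lstsq(A,(p**2).sum(1),rcond=None)[0]
    return s[:2],np.sqrt(s[2]+s[0]**2+s[1]**2)
E
python3 - <<'E'
from m import *
a=np.load('top.npy',allow_pickle=True).item();w=cloud(a)
tiles=[]
for n,(u,v),kp,kh in [('base',(403,250),(411,286),.058),('tier',(286,264),(293,300),.064),('lid',(184,229),None,0)]:
    c0=ray(a,u,v,.055)
    q=w.reshape(-1,3);m=(np.hypot(*(q[:,:2]-c0[:2]).T)<.1)&(q[:,2]>.006)&(q[:,2]<.09);q=q[m]
    (cx,cy),r=cv2.minEnclosingCircle((q[:,:2]*1000).astype(np.float32))
    print(n,'c0',c0.round(3),'enc',cx,cy,r,'zhist',np.histogram(q[:,2]*1000,range(5,80,5))[0])
    if kp:
        k=ray(a,*kp,kh);print('  key',k.round(4),'dir',np.degrees(np.arctan2(k[1]-cy/1000,k[0]-cx/1000)), np.hypot(k[1]-cy/1000,k[0]-cx/1000))
    # outer rim edge by slices
    # dark fin
    g=a['img'].max(-1).reshape(-1)[m];
    if n!='base':
        f=q[(g<50)&(q[:,2]>.045)&(np.hypot(*(q[:,:2]-c0[:2]).T)<.04)]
        if len(f)>5:
            x=cv2.fitLine((f[:,:2]).astype(np.float32),2,0,.01,.01).ravel();print('  fin',len(f),x[2:],np.degrees(np.arctan2(x[1],x[0])),f[:,2].max())
    tiles.append(cv2.resize(a['img'][v-45:v+45,u-45:u+45],(400,400),interpolation=cv2.INTER_CUBIC))
tiles.append(tiles[0]*0)
b=np.vstack([np.hstack(tiles[:2]),np.hstack(tiles[2:])])
b=cv2.resize(b,(600,600))
cv2.imwrite('pics/c1.png',b[...,::-1])
E
```

```text
base c0 [ 0.497 -0.169  0.055] enc 495.68878173828125 -170.33470153808594 82.44145202636719 zhist [   0    4    2    7   16   14   24   39  830 2440 1263   19    0    0]
  key [ 0.4237 -0.1834  0.058 ] dir -169.68636682946394 0.07317225597230737
tier c0 [0.455 0.071 0.055] enc 454.8747863769531 71.63289642333984 80.2546157836914 zhist [   0  367 1551   64   34   40   37   39   41  698  526  429   47    1]
  key [0.3836 0.0534 0.064 ] dir -165.65259887190714 0.07358776214243379
  fin 135 [0.4538405  0.07165424] 12.958517 0.06465105758374856
lid c0 [0.518 0.288 0.055] enc 519.35693359375 299.62872314453125 85.9808349609375 zhist [  32  145 1274 1556  777   24   15   23   12   37  117    7    0    0]
  fin 159 [0.5243792  0.29724038] -28.952662 0.06236645592314982
```

View pics/c1.png

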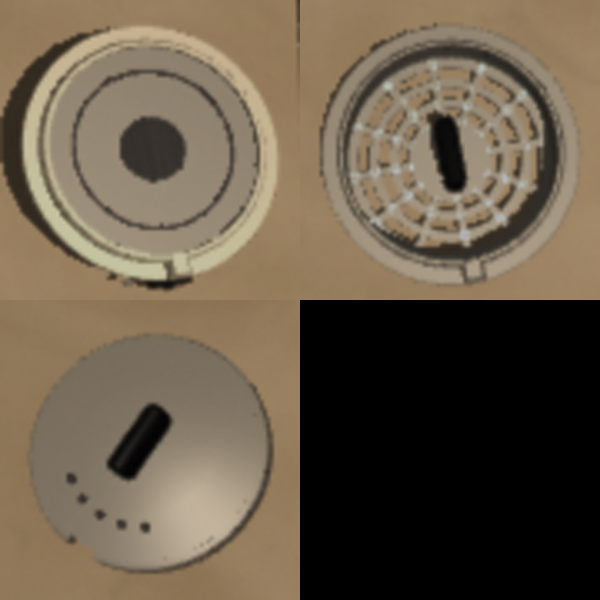

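The crops confirm the keys and notches: base key at the bottom (crop 180,265), tier key at (475,268), and lid notch at lower left (80,548). I'll move above the tier first.

```bash
cat >> h.py <<'E'
def go(x,y,z,fy):
    """shift/turn to put TCP at x,y,z with the tool's y axis along world angle fy (mod 180), pointing down"""
    s=env.state();R0=R.from_rotvec(s['orientation'])
    t=R0.inv().apply(np.array([x,y,z])-s['position'])
    ty=R0.apply([0,1,0]);cur=np.degrees(np.arctan2(ty[1],ty[0]))
    d=(fy-cur+90)%180-90
    f=np.radians(cur+d);Y=np.array([np.cos(f),np.sin(f),0]);Z=np.array([0,0,-1.]);X=np.cross(Y,Z)
    rv=(R0.inv()*R.from_matrix(np.c_[X,Y,Z])).as_rotvec(degrees=True)
    print('t',round(s['t'],2),'pos',s['position'].round(4),'j6',s['joint_pos'][5].round(2),'yaw',cur.round(2),'t(mm)',(t*1000).round(1),'a',rv.round(2))
E
python3 -c "
from h import *
go(.4545,.0715,.21,103.5)"
```

```text
t 0.1 pos [0.1534 0.5797 0.207 ] j6 1.35 yaw 75.17 t(mm) [-421.2 -414.3   -2.6] a [ -0.06  -0.03 -28.33]
```

Call:
move_arm:
  motion:
    - {"tx": -0.03, "ty": -0.03, "az": -2}
    - {"tx": -0.06, "ty": -0.06, "az": -4}
    - {"tx": -0.09, "ty": -0.09, "az": -6}
    - {"tx": -0.12, "ty": -0.12, "az": -8}
    - {"tx": -0.15, "ty": -0.15, "az": -10}
    - {"tx": -0.18, "ty": -0.18, "az": -12}
    - {"tx": -0.21, "ty": -0.21, "az": -14, "hand": 0.05}
    - {"tx": -0.24, "ty": -0.24, "az": -16, "hand": 0.05}
    - {"tx": -0.27, "ty": -0.27, "az": -18, "hand": 0.05}
    - {"tx": -0.3, "ty": -0.3, "az": -20, "hand": 0.05}
    - {"tx": -0.33, "ty": -0.33, "az": -22, "hand": 0.05}
    - {"tx": -0.36, "ty": -0.36, "az": -24, "hand": 0.05}

```text
invalid input
```

Call:
move_arm:
  motion:
    - {"tx": -0.02, "ty": -0.02, "az": -2}
    - {"tx": -0.04, "ty": -0.03, "az": -3}
    - {"tx": -0.05, "ty": -0.04, "az": -4}
    - {"tx": -0.055, "ty": -0.045, "az": -4}
    - {"tx": -0.055, "ty": -0.045, "az": -4}

```text
invalid input
```

Run:
```python
from h import *
go(.4545,.0715,.21,103.5)
d=snap('wrist');save(d,'w1.png');np.save('w1.npy',d,allow_pickle=True);print(d['C'].round(3))
```

```text
t 0.1 pos [0.1534 0.5797 0.207 ] j6 1.35 yaw 75.17 t(mm) [-421.2 -414.3   -2.6] a [ -0.06  -0.03 -28.33]
[[ 0.257  0.929  0.267  0.086]
 [ 0.966 -0.247 -0.071  0.598]
 [-0.     0.276 -0.961  0.373]
 [ 0.     0.     0.     1.   ]]
```

View pics/w1.png

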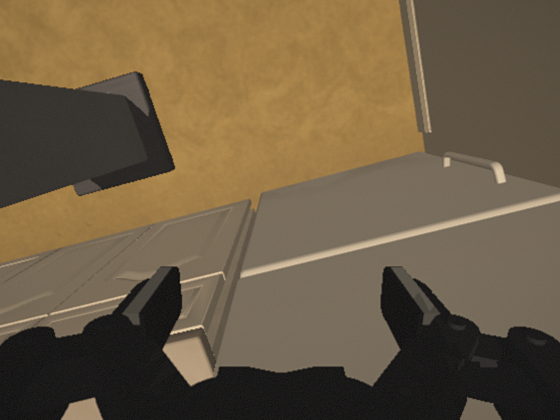

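The wrist picture shows only the floor and cabinet, so the arm hasn't moved. The call was refused, probably because each row needs all of its keys.

Call:
move_arm:
  motion:
    - {"tx": -0.03, "ty": -0.03, "tz": 0, "ax": 0, "ay": 0, "az": -2, "hand": 0.085}
    - {"tx": -0.06, "ty": -0.06, "tz": 0, "ax": 0, "ay": 0, "az": -4, "hand": 0.085}
    - {"tx": -0.09, "ty": -0.09, "tz": 0, "ax": 0, "ay": 0, "az": -6, "hand": 0.085}
    - {"tx": -0.12, "ty": -0.12, "tz": 0, "ax": 0, "ay": 0, "az": -8, "hand": 0.085}
    - {"tx": -0.15, "ty": -0.15, "tz": 0, "ax": 0, "ay": 0, "az": -10, "hand": 0.085}
    - {"tx": -0.18, "ty": -0.18, "tz": 0, "ax": 0, "ay": 0, "az": -12, "hand": 0.085}
    - {"tx": -0.21, "ty": -0.21, "tz": 0, "ax": 0, "ay": 0, "az": -14, "hand": 0.05}
    - {"tx": -0.24, "ty": -0.24, "tz": 0, "ax": 0, "ay": 0, "az": -16, "hand": 0.05}
    - {"tx": -0.27, "ty": -0.27, "tz": 0, "ax": 0, "ay": 0, "az": -18, "hand": 0.05}
    - {"tx": -0.3, "ty": -0.3, "tz": 0, "ax": 0, "ay": 0, "az": -20, "hand": 0.05}
    - {"tx": -0.33, "ty": -0.33, "tz": 0, "ax": 0, "ay": 0, "az": -22, "hand": 0.05}
    - {"tx": -0.36, "ty": -0.36, "tz": 0, "ax": 0, "ay": 0, "az": -24, "hand": 0.05}

```text
t: 1.35
position: [0.41, 0.1383, 0.2077]
orientation: [-0.253, 3.131, 0.0]
ft_force: [0.7, 1.0, 0.5]
gripper_width: 0.59
finger_force: 0.0
```

```bash
python3 -c "
from h import *
go(.4545,.0715,.21,103.5)"
```

```text
t 1.35 pos [0.41   0.1383 0.2077] j6 -0.14 yaw 99.25 t(mm) [-33.2 -73.1  -2.3] a [ 0.01  0.02 -4.25]
```

Call:
move_arm:
  motion:
    - {"tx": -0.015, "ty": -0.035, "tz": 0, "ax": 0, "ay": 0, "az": -2, "hand": 0.05}
    - {"tx": -0.028, "ty": -0.06, "tz": 0, "ax": 0, "ay": 0, "az": -4, "hand": 0.05}
    - {"tx": -0.033, "ty": -0.073, "tz": 0, "ax": 0, "ay": 0, "az": -4.2, "hand": 0.05}
    - {"tx": -0.033, "ty": -0.073, "tz": 0, "ax": 0, "ay": 0, "az": -4.2, "hand": 0.05}
    - {"tx": -0.033, "ty": -0.073, "tz": 0, "ax": 0, "ay": 0, "az": -4.2, "hand": 0.05}

```text
t: 1.85
position: [0.4531, 0.0737, 0.2076]
orientation: [0.365, -3.12, -0.001]
ft_force: [-0.6, -0.0, -0.3]
gripper_width: 0.585
finger_force: 0.0
```

Run:
```python
from h import *
go(.4545,.0715,.10,103.5)
d=snap('wrist');save(d,'w2.png');np.save('w2.npy',d,allow_pickle=True);print(d['C'].round(3))
```

```text
t 1.85 pos [0.4531 0.0737 0.2076] j6 -0.36 yaw 103.33 t(mm) [ -0.9  -2.6 107.6] a [ 0.04 -0.03 -0.17]
[[-0.229  0.936  0.268  0.385]
 [ 0.973  0.22   0.065  0.058]
 [ 0.001  0.276 -0.961  0.374]
 [ 0.     0.     0.     1.   ]]
```

View pics/w2.png

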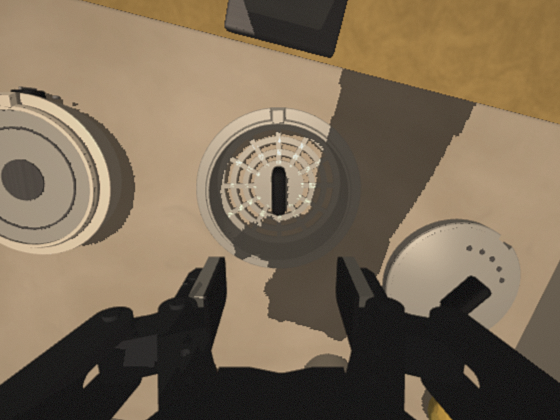

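The wrist view shows the tier with its key at (278,116) and its fin at (279,190), upright in the image and centred between the fingers. The base key shows at (14,99) and the lid to the right. I'll refine the tier yaw from this.

Run:
```python
from m import *
d=np.load('w2.npy',allow_pickle=True).item()
im=d['img'].astype(int);mk=(im.max(-1)<45).astype(np.uint8);mk[:150]=0;mk[225:]=0;mk[:,:255]=0;mk[:,305:]=0
n,l,st,ce=cv2.connectedComponentsWithStats(mk);i=1+np.argmax(st[1:,4]);print(st[i],ce[i])
v,u=np.where(l==i);p=np.array([ray(d,a,b,.061)[:2] for a,b in zip(u,v)])
L=cv2.fitLine(p.astype(np.float32),2,0,.01,.01).ravel();print('fin',p.mean(0),np.degrees(np.arctan2(L[1],L[0])))
k=ray(d,278,113,.064);print('key',k)
# tier lip circle from depth: z in .05-.058 shoulder outer
w=cloud(d).reshape(-1,3)
q=w[(np.hypot(w[:,0]-.4545,w[:,1]-.0715)<.1)&(w[:,2]>.045)&(w[:,2]<.07)]
print(cv2.minEnclosingCircle((q[:,:2]*1000).astype(np.float32)),q[:,2].mean())
# brightness of key row scan to centre
print(im[112:118,262:296].sum(-1).mean(0).astype(int)//3)
kb=ray(d,14,99,.058);print('bkey',kb)
```

```text
[272 167  14  48 610] [278.49508197 190.7147541 ]
fin [0.45303767 0.07169164] 13.732577
key [0.38424645 0.05518341 0.064     ]
((456.9223937988281, 71.87554931640625), 80.2297592163086) 0.055874147774744344
[192 192 191 191 192 192 194 182 133 101 136 181 193 192 191 192 191 190
 192 193 178 123  89 126 178 192 190 189 189 189 188 189 189 188]
bkey [ 0.42634462 -0.17550528  0.058     ]
```

Call:
move_arm:
  motion:
    - {"tx": -0.001, "ty": -0.0025, "tz": 0.03, "ax": 0, "ay": 0, "az": 0, "hand": 0.05}
    - {"tx": -0.001, "ty": -0.0025, "tz": 0.065, "ax": 0, "ay": 0, "az": 0, "hand": 0.05}
    - {"tx": -0.001, "ty": -0.0025, "tz": 0.1, "ax": 0, "ay": 0, "az": 0, "hand": 0.05}
    - {"tx": -0.001, "ty": -0.0025, "tz": 0.13, "ax": 0, "ay": 0, "az": 0, "hand": 0.05}
    - {"tx": -0.001, "ty": -0.0025, "tz": 0.155, "ax": 0, "ay": 0, "az": 0, "hand": 0.05}
    - {"tx": -0.001, "ty": -0.0025, "tz": 0.172, "ax": 0, "ay": 0, "az": 0, "hand": 0.05}
    - {"tx": -0.001, "ty": -0.0025, "tz": 0.18, "ax": 0, "ay": 0, "az": 0, "hand": 0.05}
    - {"tx": -0.001, "ty": -0.0025, "tz": 0.18, "ax": 0, "ay": 0, "az": 0, "hand": 0.05}
    - {"tx": -0.001, "ty": -0.0025, "tz": 0.18, "ax": 0, "ay": 0, "az": 0, "hand": 0.0}
    - {"tx": -0.001, "ty": -0.0025, "tz": 0.18, "ax": 0, "ay": 0, "az": 0, "hand": 0.0}
    - {"tx": -0.001, "ty": -0.0025, "tz": 0.18, "ax": 0, "ay": 0, "az": 0, "hand": 0.0}
    - {"tx": -0.001, "ty": -0.0025, "tz": 0.18, "ax": 0, "ay": 0, "az": 0, "hand": 0.0}
  grip_force: 60

```text
t: 3.1
position: [0.4561, 0.0709, 0.0291]
orientation: [-0.366, 3.118, -0.0]
ft_force: [-1.6, 0.2, 7.0]
gripper_width: 0.137
finger_force: 59.9
```

```bash
python3 -c "
from h import *
s=env.state();print(s['gripper_width'],s['finger_force'],s['ft_force'])
go(.4545,.0715,.15,103.5)"
```

```text
0.1371451101854093 59.90476369857788 [-1.61997364  0.17656988  7.04696957]
t 3.1 pos [0.4561 0.0709 0.0291] j6 -0.36 yaw 103.38 t(mm) [   1.2    0.9 -120.9] a [-0.03  0.11 -0.12]
```

Call:
move_arm:
  motion:
    - {"tx": 0, "ty": 0, "tz": -0.01, "ax": 0, "ay": 0, "az": 0, "hand": 0.0}
    - {"tx": 0, "ty": 0, "tz": -0.03, "ax": 0, "ay": 0, "az": 0, "hand": 0.0}
    - {"tx": 0, "ty": 0, "tz": -0.055, "ax": 0, "ay": 0, "az": 0, "hand": 0.0}
    - {"tx": 0, "ty": 0, "tz": -0.08, "ax": 0, "ay": 0, "az": 0, "hand": 0.0}
    - {"tx": 0, "ty": 0, "tz": -0.105, "ax": 0, "ay": 0, "az": 0, "hand": 0.0}
    - {"tx": 0, "ty": 0, "tz": -0.125, "ax": 0, "ay": 0, "az": 0, "hand": 0.0}
    - {"tx": 0, "ty": -0.01, "tz": -0.145, "ax": 0, "ay": 0, "az": 0, "hand": 0.0}
    - {"tx": 0, "ty": -0.03, "tz": -0.16, "ax": 0, "ay": 0, "az": 0, "hand": 0.0}
    - {"tx": 0, "ty": -0.05, "tz": -0.17, "ax": 0, "ay": 0, "az": 0, "hand": 0.0}
    - {"tx": 0, "ty": -0.06, "tz": -0.17, "ax": 0, "ay": 0, "az": 0, "hand": 0.0}
    - {"tx": 0, "ty": -0.06, "tz": -0.17, "ax": 0, "ay": 0, "az": 0, "hand": 0.0}
    - {"tx": 0, "ty": -0.06, "tz": -0.17, "ax": 0, "ay": 0, "az": 0, "hand": 0.0}

```text
t: 4.3
position: [0.4685, 0.013, 0.197]
orientation: [0.365, -3.119, -0.001]
ft_force: [0.4, 0.8, -2.8]
gripper_width: 0.139
finger_force: 58.9
```

Run:
```python
from h import *
s=env.state();print(s['gripper_width'],s['ft_force'])
go(.4957,-.1703,.2,100)
d=snap('wrist');save(d,'w3.png');np.save('w3.npy',d,allow_pickle=True)
```

```text
0.13942083987783668 [ 0.35338974  0.75222122 -2.83226419]
t 4.3 pos [0.4685 0.013  0.197 ] j6 -0.49 yaw 103.34 t(mm) [  15.9 -184.6   -3.2] a [ 0.06 -0.06  3.34]
```

View pics/w3.png

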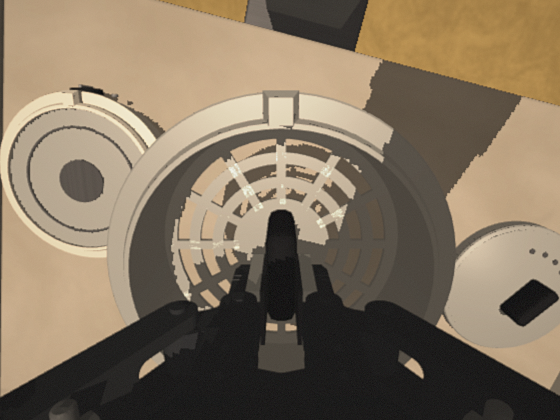

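The tier hangs level from the gripper with its key at (281,108). The base is at left with its plate disc at (82,181) and key at (77,97). I'll measure the tier in the hand and the base from both cameras.

Run:
```python
from m import *
d=np.load('w3.npy',allow_pickle=True).item();a=np.load('top.npy',allow_pickle=True).item()
T=np.eye(4);T[:3,:3]=R.from_rotvec(d['st']['orientation']).as_matrix();T[:3,3]=d['st']['position'];Ti=np.linalg.inv(T)
def dark(d,c,h,r,th):
    g=d['img'].max(-1);m=np.zeros(g.shape,np.uint8);cv2.circle(m,c,r,1,-1);m&=(g<th).astype(np.uint8)
    n,l,st,ce=cv2.connectedComponentsWithStats(m);i=l[c[1],c[0]];return ce[i],st[i,4],ray(d,*ce[i],h)
for th in(70,85,100):
  print('disc wrist',dark(d,(82,181),.057,30,th),'top',dark(a,(404,250),.057,14,th))
for u,v in[(281,93),(281,125),(265,108),(297,108)]:
  k=ray(d,u,v,.232);print('tierkey tool',(Ti@np.r_[k,1])[:3].round(4))
# tier rim circle from depth in tool frame
w=cloud(d).reshape(-1,3);q=(w-T[:3,3])@T[:3,:3]
s=q[(w[:,2]>.205)&(w[:,2]<.26)&(np.hypot(q[:,0],q[:,1])<.1)&(np.hypot(q[:,0],q[:,1])>.06)]
r=np.hypot(s[:,0],s[:,1]);print(len(s),np.histogram(s[:,2],8))
sh=s[(np.abs(s[:,2]+.025)<.012)&(s[:,0]>.01)];
th=np.arctan2(sh[:,1],sh[:,0]);o=[]
for b in np.arange(-1.3,1.3,.1):
    m=(th>b)&(th<=b+.1)
    if m.sum()>5:o.append(sh[m][np.argmax(np.hypot(*sh[m][:,:2].T))][:2])
print('outer fit',fitc(np.array(o)))
print('bkey wrist',ray(d,77,97,.058),'top',ray(a,411,286,.058))
for n,dd,(u,v),s in[('w',d,(77,97),22),('t',a,(411,286),14)]:
  tile=cv2.resize(dd['img'][v-s:v+s,u-s:u+s],(390,390),interpolation=cv2.INTER_CUBIC);cv2.imwrite(f'pics/_{n}.png',tile[...,::-1])
cv2.imwrite('pics/c2.png',np.hstack([cv2.imread('pics/_w.png'),cv2.imread('pics/_t.png')]))
```

```text
disc wrist (array([279.50304002, 209.50050171]), np.int32(235196), array([0.48419162, 0.0156852 , 0.057     ])) top (array([403.32830189, 249.14716981]), np.int32(265), array([ 0.49812347, -0.16944718,  0.057     ]))
disc wrist (array([279.54431984, 209.5079037 ]), np.int32(235143), array([0.48418976, 0.01572469, 0.057     ])) top (array([403.19727891, 249.21088435]), np.int32(294), array([ 0.49797721, -0.16917564,  0.057     ]))
disc wrist (array([ 81.58588738, 180.62081254]), np.int32(1403), array([ 0.49902382, -0.16747812,  0.057     ])) top (array([403.37293729, 249.15841584]), np.int32(303), array([ 0.49810475, -0.16953861,  0.057     ]))
tierkey tool [ 0.0774  0.0002 -0.0349]
tierkey tool [ 0.066   0.0002 -0.035 ]
tierkey tool [ 0.0721 -0.0058 -0.035 ]
tierkey tool [ 0.0721  0.0061 -0.0349]
24391 (array([ 3772,  3030,  1228, 13142,   838,   799,   751,   831]), array([-0.036555  , -0.03297808, -0.02940117, -0.02582426, -0.02224734,
       -0.01867043, -0.01509352, -0.0115166 , -0.00793969]))
outer fit (array([-0.00124415, -0.0001837 ]), np.float64(0.08021627754845696))
bkey wrist [ 0.42630587 -0.17593492  0.058     ] top [ 0.42369881 -0.18343519  0.058     ]
```

View pics/c2.png

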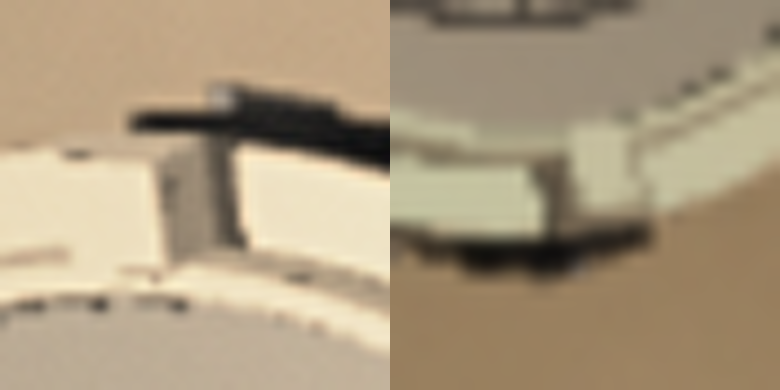

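In the crops the wrist shows the base key's shaded side, with the top face's right edge at about (73.4,98). The top view shows the key's top face centred at about (412.4,283.8).

Run:
```python
from m import *
d=np.load('w3.npy',allow_pickle=True).item();a=np.load('top.npy',allow_pickle=True).item()
for n,dd,kp,dc,off in[('w',d,(73.4,98),(81.59,180.62),4.5),('t',a,(412.4,283.8),(403.3,249.2),0)]:
  k=ray(dd,*kp,.058);c=ray(dd,*dc,.057);v=c-k;r=np.hypot(*v[:2])
  print(n,c.round(4),k.round(4),r,np.degrees(np.arctan2(v[1],v[0]))+np.degrees(off/1000/r))
# plate ring and shoulder fits, per camera, by depth outer edge
for n,dd in(('w',d),('t',a)):
  w=cloud(dd).reshape(-1,3);q=w[(np.hypot(w[:,0]-.498,w[:,1]+.169)<.09)&(w[:,2]>.040)&(w[:,2]<.056)]
  c=np.array([.498,-.169])
  for it in range(3):
    t=np.arctan2(*(q[:,:2]-c).T[::-1]);rr=np.hypot(*(q[:,:2]-c).T);o=[]
    for b in np.arange(-2.4,3.1,.1):
      m=(t>b)&(t<=b+.1)&(rr<.084)
      if m.sum()>3:o.append(q[m][np.argsort(rr[m])[-2]][:2])
    c,r=fitc(np.array(o))
  print(n,'shoulder',c,r,len(o))
```

```text
w [ 0.499  -0.1675  0.057 ] [ 0.4278 -0.1789  0.058 ] 0.0720952469336145 12.677220599140622
t [ 0.498  -0.1694  0.057 ] [ 0.4282 -0.1863  0.058 ] 0.07180039591637416 13.660632010459873
w shoulder [ 0.49717461 -0.18250278] 0.07068360142378695 55
t shoulder [ 0.49813524 -0.1698651 ] 0.07901542730453344 55
```

```bash
python3 -c "
from h import *
go(.4975,-.1688,.15,103.2)"
```

```text
t 4.35 pos [0.4685 0.0132 0.197 ] j6 -0.49 yaw 103.38 t(mm) [  13.8 -183.8   46.8] a [ 0.06 -0.06  0.18]
```

Call:
move_arm:
  motion:
    - {"tx": 0.002, "ty": -0.02, "tz": 0, "ax": 0, "ay": 0, "az": 0, "hand": 0.0}
    - {"tx": 0.004, "ty": -0.045, "tz": 0, "ax": 0, "ay": 0, "az": 0, "hand": 0.0}
    - {"tx": 0.006, "ty": -0.07, "tz": 0, "ax": 0, "ay": 0, "az": 0, "hand": 0.0}
    - {"tx": 0.008, "ty": -0.095, "tz": 0, "ax": 0, "ay": 0, "az": 0, "hand": 0.0}
    - {"tx": 0.01, "ty": -0.12, "tz": 0, "ax": 0, "ay": 0, "az": 0, "hand": 0.0}
    - {"tx": 0.012, "ty": -0.145, "tz": 0, "ax": 0, "ay": 0, "az": 0, "hand": 0.0}
    - {"tx": 0.014, "ty": -0.165, "tz": 0.01, "ax": 0, "ay": 0, "az": 0, "hand": 0.0}
    - {"tx": 0.014, "ty": -0.178, "tz": 0.025, "ax": 0, "ay": 0, "az": 0, "hand": 0.0}
    - {"tx": 0.014, "ty": -0.184, "tz": 0.04, "ax": 0, "ay": 0, "az": 0, "hand": 0.0}
    - {"tx": 0.014, "ty": -0.184, "tz": 0.05, "ax": 0, "ay": 0, "az": 0, "hand": 0.0}
    - {"tx": 0.014, "ty": -0.184, "tz": 0.05, "ax": 0, "ay": 0, "az": 0, "hand": 0.0}
    - {"tx": 0.014, "ty": -0.184, "tz": 0.05, "ax": 0, "ay": 0, "az": 0, "hand": 0.0}

```text
t: 5.55
position: [0.4979, -0.1687, 0.1476]
orientation: [0.367, -3.12, -0.001]
ft_force: [0.2, 0.5, -2.2]
gripper_width: 0.138
finger_force: 58.9
```

Run:
```python
from h import *
go(.4975,-.1688,.100,103.2)
d=snap('wrist');b=snap('scene')
np.save('w4.npy',d,allow_pickle=True)
cv2.imwrite('pics/c3.png',np.hstack([cv2.resize(d['img'][0:200,150:410],(520,400)),cv2.resize(b['img'][240:360,280:400],(280,400)[:1]+(400,))])[...,::-1])
```

```text
t 5.55 pos [ 0.4979 -0.1687  0.1476] j6 -0.81 yaw 103.43 t(mm) [ 0.3 -0.  47.6] a [ 0.03 -0.01  0.23]
```

View pics/c3.png

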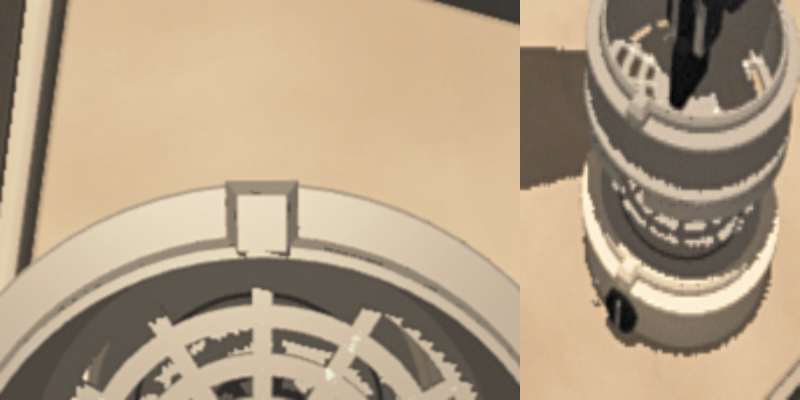

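Through the tier the base disc looks concentric. In the scene view the tier key at about (331,271.5) sits above the base key at about (326,321). I'll check both against the scene calibration.

Run:
```python
from h import *
b=np.load('scene.npy',allow_pickle=True).item()
p=ray(b,331.4,271.0,.1476+.035);q=ray(b,326.3,321,.058);print(p,q,p-q)
```

```text
[ 0.42711826 -0.18792996  0.1826    ] [ 0.42620652 -0.18830888  0.058     ] [0.00091173 0.00037893 0.1246    ]
```

Call:
move_arm:
  motion:
    - {"tx": 0, "ty": 0, "tz": 0.015, "ax": 0, "ay": 0, "az": 0, "hand": 0.0}
    - {"tx": 0, "ty": 0, "tz": 0.03, "ax": 0, "ay": 0, "az": 0, "hand": 0.0}
    - {"tx": 0, "ty": 0, "tz": 0.045, "ax": 0, "ay": 0, "az": 0, "hand": 0.0}
    - {"tx": 0, "ty": 0, "tz": 0.053, "ax": 0, "ay": 0, "az": 0, "hand": 0.0}
    - {"tx": 0, "ty": 0, "tz": 0.056, "ax": 0, "ay": 0, "az": 0, "hand": 0.0}
    - {"tx": 0, "ty": 0, "tz": 0.059, "ax": 0, "ay": 0, "az": 0, "hand": 0.0}
    - {"tx": 0, "ty": 0, "tz": 0.062, "ax": 0, "ay": 0, "az": 0, "hand": 0.0}
    - {"tx": 0, "ty": 0, "tz": 0.064, "ax": 0, "ay": 0, "az": 0, "hand": 0.0}
    - {"tx": 0, "ty": 0, "tz": 0.064, "ax": 0, "ay": 0, "az": 0, "hand": 0.0}

```text
t: 6.55
position: [0.498, -0.1697, 0.0837]
orientation: [-0.366, 3.12, 0.0]
ft_force: [-0.2, -1.0, -2.4]
gripper_width: 0.14
finger_force: 58.9
```

Call:
move_arm:
  motion:
    - {"tx": 0, "ty": 0, "tz": 0.002, "ax": 0, "ay": 0, "az": 0, "hand": 0.0}
    - {"tx": 0, "ty": 0, "tz": 0.004, "ax": 0, "ay": 0, "az": 0, "hand": 0.0}
    - {"tx": 0, "ty": 0, "tz": 0.006, "ax": 0, "ay": 0, "az": 0, "hand": 0.0}
    - {"tx": 0, "ty": 0, "tz": 0.007, "ax": 0, "ay": 0, "az": 0, "hand": 0.0}
    - {"tx": 0, "ty": 0, "tz": 0.007, "ax": 0, "ay": 0, "az": 0, "hand": 0.0}

```text
t: 7.05
position: [0.498, -0.1697, 0.0771]
orientation: [-0.366, 3.12, -0.0]
ft_force: [-2.1, 0.4, 3.7]
gripper_width: 0.14
finger_force: 59.6
```

Call:
move_arm:
  motion:
    - {"tx": 0, "ty": 0, "tz": 0, "ax": 0, "ay": 0, "az": 0, "hand": 0.02}
    - {"tx": 0, "ty": 0, "tz": 0, "ax": 0, "ay": 0, "az": 0, "hand": 0.04}
    - {"tx": 0, "ty": 0, "tz": 0, "ax": 0, "ay": 0, "az": 0, "hand": 0.05}
    - {"tx": 0, "ty": 0, "tz": 0, "ax": 0, "ay": 0, "az": 0, "hand": 0.05}
    - {"tx": 0, "ty": 0, "tz": -0.02, "ax": 0, "ay": 0, "az": 0, "hand": 0.05}
    - {"tx": 0, "ty": 0, "tz": -0.05, "ax": 0, "ay": 0, "az": 0, "hand": 0.05}
    - {"tx": 0, "ty": 0, "tz": -0.08, "ax": 0, "ay": 0, "az": 0, "hand": 0.05}
    - {"tx": 0, "ty": 0, "tz": -0.11, "ax": 0, "ay": 0, "az": 0, "hand": 0.05}
    - {"tx": 0, "ty": 0, "tz": -0.13, "ax": 0, "ay": 0, "az": 0, "hand": 0.05}
    - {"tx": 0, "ty": 0, "tz": -0.14, "ax": 0, "ay": 0, "az": 0, "hand": 0.05}
    - {"tx": 0, "ty": 0, "tz": -0.14, "ax": 0, "ay": 0, "az": 0, "hand": 0.05}

```text
t: 8.15
position: [0.4986, -0.1701, 0.2178]
orientation: [-0.366, 3.119, -0.002]
ft_force: [0.7, 0.2, -0.6]
gripper_width: 0.588
finger_force: 0.0
```

Run:
```python
from m import *
d=snap('wrist');np.save('w5.npy',d,allow_pickle=True);w=cloud(d).reshape(-1,3)
# flatness: shoulder points height by quadrant (annulus 71..79 about tier centre)
c=np.array([.4993,-.1690]);q=w[(np.hypot(*(w[:,:2]-c).T)<.09)&(w[:,2]>.09)&(w[:,2]<.125)]
rr=np.hypot(*(q[:,:2]-c).T);t=np.degrees(np.arctan2(*(q[:,:2]-c).T[::-1]))
for lo in range(-180,180,45):
  m=(t>=lo)&(t<lo+45)&(rr>.072)&(rr<.078);print(lo,m.sum(),np.median(q[m][:,2]).round(4) if m.any() else None)
save(d,'w5.png')
# lid in this session's top view (arm moved off lid)
go(.5215,.294,.22,61)
```

```text
-180 577 0.1019
-135 525 0.1016
-90 440 0.1015
-45 356 0.1018
0 373 0.1017
45 365 0.1017
90 475 0.1016
135 554 0.1017
t 8.2 pos [ 0.4981 -0.1698  0.2164] j6 -0.81 yaw 103.37 t(mm) [-130.   445.8   -3.6] a [0.000e+00 1.000e-02 4.237e+01]
```

View pics/w5.png

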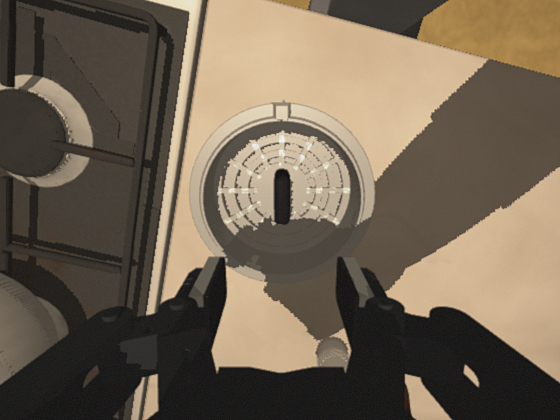

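The tier is seated: its shoulder reads 101.7 mm all round (102 expected), and its key at (282,111) is in place. Next is the lid.

Call:
move_arm:
  motion:
    - {"tx": -0.006, "ty": 0.02, "tz": 0, "ax": 0, "ay": 0, "az": 2, "hand": 0.05}
    - {"tx": -0.017, "ty": 0.06, "tz": 0, "ax": 0, "ay": 0, "az": 6, "hand": 0.05}
    - {"tx": -0.029, "ty": 0.1, "tz": 0, "ax": 0, "ay": 0, "az": 10, "hand": 0.05}
    - {"tx": -0.041, "ty": 0.14, "tz": 0, "ax": 0, "ay": 0, "az": 14, "hand": 0.05}
    - {"tx": -0.052, "ty": 0.18, "tz": 0, "ax": 0, "ay": 0, "az": 18, "hand": 0.05}
    - {"tx": -0.064, "ty": 0.22, "tz": 0, "ax": 0, "ay": 0, "az": 22, "hand": 0.05}
    - {"tx": -0.076, "ty": 0.26, "tz": 0, "ax": 0, "ay": 0, "az": 26, "hand": 0.05}
    - {"tx": -0.088, "ty": 0.3, "tz": 0, "ax": 0, "ay": 0, "az": 30, "hand": 0.05}
    - {"tx": -0.1, "ty": 0.34, "tz": 0, "ax": 0, "ay": 0, "az": 34, "hand": 0.05}
    - {"tx": -0.112, "ty": 0.38, "tz": 0, "ax": 0, "ay": 0, "az": 38, "hand": 0.05}
    - {"tx": -0.123, "ty": 0.42, "tz": 0, "ax": 0, "ay": 0, "az": 41, "hand": 0.05}
    - {"tx": -0.13, "ty": 0.446, "tz": 0, "ax": 0, "ay": 0, "az": 42, "hand": 0.05}

```text
t: 9.4
position: [0.5202, 0.2967, 0.2145]
orientation: [-0.777, -3.042, 0.002]
ft_force: [0.3, -0.2, 0.2]
gripper_width: 0.579
finger_force: 0.0
```

Call:
move_arm:
  motion:
    - {"tx": 0, "ty": 0, "tz": 0, "ax": 0, "ay": 0, "az": 0, "hand": 0.05}
    - {"tx": 0, "ty": 0, "tz": 0, "ax": 0, "ay": 0, "az": 0, "hand": 0.05}
    - {"tx": 0, "ty": 0, "tz": 0, "ax": 0, "ay": 0, "az": 0, "hand": 0.05}

```text
t: 9.7
position: [0.5211, 0.2934, 0.2158]
orientation: [-0.777, -3.043, 0.001]
ft_force: [0.2, 0.1, -0.5]
gripper_width: 0.586
finger_force: 0.0
```

Run:
```python
from m import *
d=snap('wrist');np.save('w6.npy',d,allow_pickle=True);save(d,'w6.png')
w=cloud(d);q=w.reshape(-1,3);g=d['img'].max(-1).reshape(-1)
f=q[(g<60)&(q[:,2]>.050)&(q[:,2]<.066)&(np.hypot(q[:,0]-.5215,q[:,1]-.294)<.05)]
(cx,cy),(a,b),an=cv2.minAreaRect((f[:,:2]*1000).astype(np.float32))
L=cv2.fitLine(f[:,:2].astype(np.float32),2,0,.01,.01).ravel()
ang=np.degrees(np.arctan2(L[1],L[0]));print('fin',len(f),f.mean(0),cx,cy,a,b,an,'yaw',ang,np.percentile(f[:,2],[5,50,95]))
p=q[(q[:,2]>.006)&(q[:,2]<.03)&(np.hypot(q[:,0]-.5215,q[:,1]-.294)<.095)]
c=np.array([.5215,.294])
for it in range(3):
    t=np.arctan2(*(p[:,:2]-c).T[::-1]);rr=np.hypot(*(p[:,:2]-c).T);o=[]
    for s in np.arange(-3.14,3.1,.1):
      m=(t>s)&(t<=s+.1)&(rr<.084)
      if m.sum()>3:o.append(p[m][np.argsort(rr[m])[-2]][:2])
    o=np.array(o);c,r=fitc(o);res=np.abs(np.hypot(*(o-c).T)-r);c,r=fitc(o[res<.004])
print('rim',c,r,len(o),(res<.004).sum())
go(*f.mean(0)[:2],.03,ang+90)
# tier pose from w5
d=np.load('w5.npy',allow_pickle=True).item();k=ray(d,282,111,.112);print('tierkey',k)
p=cloud(d).reshape(-1,3);p=p[(p[:,2]>.098)&(p[:,2]<.106)];c=np.array([.4993,-.169])
for it in range(3):
    t=np.arctan2(*(p[:,:2]-c).T[::-1]);rr=np.hypot(*(p[:,:2]-c).T);o=[]
    for s in np.arange(-3.14,3.1,.1):
      m=(t>s)&(t<=s+.1)&(rr<.085)
      if m.sum()>3:o.append(p[m][np.argsort(rr[m])[-2]][:2])
    c,r=fitc(np.array(o))
print('tier',c,r,np.degrees(np.arctan2(c[1]-k[1],c[0]-k[0])))
```

```text
fin 659 [0.52577271 0.30070016 0.05640842] 526.8244018554688 300.4031066894531 13.161273956298828 49.425167083740234 61.383731842041016 yaw -28.671951 [0.05319067 0.05672609 0.05831064]
rim [0.52689684 0.30006471] 0.07852872889656835 63 61
t 9.75 pos [0.5213 0.2932 0.2161] j6 0.79 yaw 61.32 t(mm) [ -0.5   8.9 186.1] a [-0.04 -0.03 -0.01]
tierkey [ 0.42798885 -0.18590897  0.112     ]
tier [ 0.49899666 -0.16972582] 0.07901528185841931 12.838793365715802
```

View pics/w6.png

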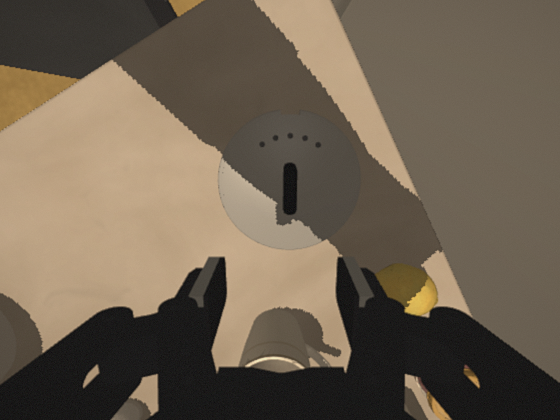

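The lid fin at (290,188) is aligned with the tool, and the notch is at the top edge (290,112) on the vent side. The mug stands behind at (280,345), so I'll check the clearance.

Run:
```python
from h import *
a=np.load('top.npy',allow_pickle=True).item();w=cloud(a)
q=w[110:180,205:260].reshape(-1,3);q=q[(q[:,2]>.07)&(q[:,2]<.12)]
print('mug',q.min(0),q.max(0));X=np.array([-np.cos(np.radians(-28.7)),-np.sin(np.radians(-28.7))]);Y=np.array([-X[1],X[0]])
e=q[:,:2]-[.5265,.3003];print('tool x',(e@X).min(),(e@X).max(),'tool y',(e@Y).min(),(e@Y).max(),'dist',np.hypot(*e.T).min())
go(.5268,.3003,.034,61.3)
```

```text
mug [0.64770526 0.15047897 0.07018135] [0.74853297 0.24129512 0.10993904]
tool x -0.2367097673732839 -0.1531129989961252 tool y -0.053463953458307095 0.05945716677124782 dist 0.15430342083635146
t 9.75 pos [0.5213 0.2932 0.2161] j6 0.79 yaw 61.32 t(mm) [ -1.5   9.  182.1] a [-0.04 -0.03  0.02]
```

Call:
move_arm:
  motion:
    - {"tx": -0.0015, "ty": 0.009, "tz": 0.03, "ax": 0, "ay": 0, "az": 0, "hand": 0.05}
    - {"tx": -0.0015, "ty": 0.009, "tz": 0.065, "ax": 0, "ay": 0, "az": 0, "hand": 0.05}
    - {"tx": -0.0015, "ty": 0.009, "tz": 0.1, "ax": 0, "ay": 0, "az": 0, "hand": 0.05}
    - {"tx": -0.0015, "ty": 0.009, "tz": 0.13, "ax": 0, "ay": 0, "az": 0, "hand": 0.05}
    - {"tx": -0.0015, "ty": 0.009, "tz": 0.155, "ax": 0, "ay": 0, "az": 0, "hand": 0.05}
    - {"tx": -0.0015, "ty": 0.009, "tz": 0.172, "ax": 0, "ay": 0, "az": 0, "hand": 0.05}
    - {"tx": -0.0015, "ty": 0.009, "tz": 0.18, "ax": 0, "ay": 0, "az": 0, "hand": 0.05}
    - {"tx": -0.0015, "ty": 0.009, "tz": 0.183, "ax": 0, "ay": 0, "az": 0, "hand": 0.05}
    - {"tx": -0.0015, "ty": 0.009, "tz": 0.183, "ax": 0, "ay": 0, "az": 0, "hand": 0.0}
    - {"tx": -0.0015, "ty": 0.009, "tz": 0.183, "ax": 0, "ay": 0, "az": 0, "hand": 0.0}
    - {"tx": -0.0015, "ty": 0.009, "tz": 0.183, "ax": 0, "ay": 0, "az": 0, "hand": 0.0}
    - {"tx": -0.0015, "ty": 0.009, "tz": 0.183, "ax": 0, "ay": 0, "az": 0, "hand": 0.0}

```text
t: 10.95
position: [0.5275, 0.3016, 0.0345]
orientation: [0.776, 3.043, 0.001]
ft_force: [0.7, 0.4, 4.9]
gripper_width: -0.002
finger_force: 2.6
```

The fingers shut on nothing. I'll measure what is under the hand before moving.

Run:
```python
from h import *
print(env.state()['gripper_width'],env.state()['finger_force'],env.state()['ft_force'])
for n in('top','wrist'):
  d=snap(n);np.save(n+'7.npy',d,allow_pickle=True);w=cloud(d);q=w.reshape(-1,3)
  q=q[(np.hypot(q[:,0]-.5268,q[:,1]-.3003)<.12)&(q[:,2]>.008)&(q[:,2]<.035)]
  print(n,len(q),q.min(0) if len(q) else '',q.max(0) if len(q) else '',np.histogram(q[:,2]*1000,range(5,40,5))[0])
  c=np.array([.5268,.3003])
  for lo in range(-180,180,45):
    t=np.degrees(np.arctan2(*(q[:,:2]-c).T[::-1]));m=(t>=lo)&(t<lo+45)
    if m.sum()>5:print(lo,m.sum(),np.percentile(np.hypot(*(q[m][:,:2]-c).T),98).round(4),q[m][:,2].mean().round(4))
```

```text
-0.0020517614321823485 2.5592707470059395 [0.71122179 0.38039915 4.87452447]
top 2846 [0.44649174 0.22017738 0.00803474] [0.60500326 0.37625911 0.03488027] [  13  119  993 1183  524   14]
-180 557 0.0803 0.0213
-135 500 0.0805 0.0208
-90 460 0.0793 0.0212
-45 410 0.0775 0.0213
0 92 0.0779 0.0199
90 359 0.0767 0.0213
135 468 0.0782 0.0217
wrist 41787 [0.44834149 0.2204367  0.00858726] [0.59810959 0.37892276 0.03499988] [    5   997 15848 18926  5943    68]
-180 7738 0.0777 0.0209
-135 6272 0.0776 0.0212
-90 1914 0.0762 0.0227
-45 72 0.0787 0.0163
0 3227 0.0771 0.0219
45 6688 0.0775 0.0212
90 7998 0.0776 0.0208
135 7878 0.0774 0.0208
```

Run:
```python
from h import *
d=np.load('wrist7.npy',allow_pickle=True).item();w=cloud(d)
T=np.eye(4);T[:3,:3]=R.from_rotvec(d['st']['orientation']).as_matrix();T[:3,3]=d['st']['position']
q=(w-T[:3,3])@T[:3,:3]
g=d['img'].max(-1)
for v in range(140,330,10):
  print(v,''.join('#' if g[v,u]<40 else '+' if g[v,u]<75 else '.' for u in range(200,380,3)), 'z',[round(float(w[v,u,2])*1000) if w[v,u,2]==w[v,u,2] else None for u in range(250,320,14)],'x',round(float(q[v,283,0])*1000) if q[v,283,0]==q[v,283,0] else None)
```

```text
140 ............................................................ z [20, 19, 19, 20, 18] x 57
150 .........................+++................................ z [21, 22, 22, 21, 21] x 52
160 ................++.................+++...................... z [24, 25, 23, 23, 23] x 47
170 ......++++.................................++++............. z [24, 24, 24, 24, 24] x 42
180 ............................................................ z [24, 25, 24, 26, 25] x 37
190 ............................................................ z [25, 24, 26, 26, 24] x 31
200 ............................................................ z [26, 25, 26, 26, 24] x 26
210 .......................#######.............................. z [24, 25, 39, 25, 26] x 24
220 ......................#########............................. z [26, 43, 54, 26, 25] x 24
230 .....................+#########............................. z [27, 56, 58, 53, 27] x 20
240 .....................+#########............................. z [24, 54, 58, 53, 27] x 16
250 .....................+#########............................. z [27, 55, 58, 52, 26] x 11
260 .....................+....##+............................... z [24, 55, 69, 70, 26] x 11
270 .................#####....###....#####...................... z [71, 78, 79, 78, 69] x 11
280 ................#####+....###....++####..................... z [77, 86, 87, 86, 79] x 11
290 ................#####.....###.....#####+.................... z [87, 94, 95, 94, 87] x 11
300 .............+###########.###.###########+...........++..... z [104, 103, 95, 103, 106] x 7
310 ######...+####################################++.########### z [108, 108, 96, 109, 109] x 3
320 ############################################################ z [114, 114, 95, 113, 114] x -1
```

Call:
move_arm:
  motion:
    - {"tx": 0, "ty": 0, "tz": 0, "ax": 0, "ay": 0, "az": 0, "hand": 0.05}
    - {"tx": 0, "ty": 0, "tz": 0, "ax": 0, "ay": 0, "az": 0, "hand": 0.05}
    - {"tx": 0, "ty": 0, "tz": 0, "ax": 0, "ay": 0, "az": 0, "hand": 0.05}
    - {"tx": 0, "ty": 0, "tz": 0, "ax": 0, "ay": 0, "az": 0, "hand": 0.05}

```text
t: 11.45
position: [0.5266, 0.3013, 0.0333]
orientation: [-0.777, -3.043, 0.001]
ft_force: [-0.4, -1.1, 0.6]
gripper_width: 0.581
finger_force: 0.0
```

Run:
```python
from h import *
d=snap('wrist');np.save('w8.npy',d,allow_pickle=True)
w=cloud(d);go(.5268,.3003,.034,61.3);print(d['fx'])
T=np.eye(4);T[:3,:3]=R.from_rotvec(d['st']['orientation']).as_matrix();T[:3,3]=d['st']['position']
q=(w-T[:3,3])@T[:3,:3];g=d['img'].max(-1)
for v in range(190,330,8):
  print(v,''.join('#' if g[v,u]<40 else '+' if g[v,u]<75 else '.' for u in range(200,380,3)), 'z',[round(float(w[v,u,2])*1000) if w[v,u,2]==w[v,u,2] else None for u in range(220,350,14)],'x',round(float(q[v,283,0])*1000) if q[v,283,0]==q[v,283,0] else None)
f=w.reshape(-1,3);tq=q.reshape(-1,3);m=(f[:,2]>.052)&(f[:,2]<.06)&(np.abs(tq[:,1])<.012)&(tq[:,0]>-.03)&(tq[:,0]<.035)
print('fin top in tool',np.percentile(tq[m],[2,50,98],axis=0).round(4))
```

```text
t 11.5 pos [0.5266 0.3013 0.0333] j6 0.8 yaw 61.37 t(mm) [-0.6 -0.8 -0.7] a [-0.03 -0.03  0.07]
337.33001912141947
190 ............................................................ z [24, 23, 24, 24, 24, 25, 26, 25, 23, 24] x 32
198 ............................................................ z [25, 23, 25, 25, 25, 26, 25, 25, 24, 23] x 27
206 ............................................................ z [25, 24, 25, 26, 26, 26, 26, 25, 24, 23] x 23
214 .......................########............................. z [24, 25, 24, 26, 41, 37, 26, 25, 25, 23] x 24
222 ......................#########+............................ z [25, 26, 26, 26, None, 51, 27, 25, 24, 25] x 23
230 ......................##########............................ z [24, 26, 26, 26, 57, 56, 26, 26, 25, 24] x 20
238 ......................##########............................ z [25, 26, 26, 26, 57, 56, 26, 27, 24, 24] x 17
246 ......................##########............................ z [25, 26, 26, 25, 58, 56, 27, 25, 25, 24] x 13
254 ......................##########............................ z [24, 27, 26,
[... 450 characters left out ...]
25, 57, 55, 26, 25, 24, 83] x -7
294 ..#######.............#########...............#######.....+# z [75, 25, 24, 25, 56, 55, 24, 24, 23, 85] x -11
302 .+######+.............#########...............#######..+#### z [76, 23, 24, 24, 57, 57, 24, 24, 23, 84] x -16
310 ########...............########................############# z [76, 23, 24, 24, 58, 56, 24, 23, 21, 85] x -19
318 #######.........................................############ z [76, 22, 22, 24, 23, 23, 24, 23, 20, 86] x -47
326 ######..........................................+########### z [19, 21, 21, 22, 22, 21, 21, 20, 20, 87] x -53
fin top in tool [[-0.0224 -0.0075 -0.0252]
 [ 0.0019 -0.001  -0.0235]
 [ 0.0229  0.0057 -0.0194]]
```

The cloud shows the real finger tips about 24 mm behind the nominal TCP: shut, they only touched the fin's top at 58 mm. The lid hasn't moved, so I'll go 18 mm lower and grip again.

Call:
move_arm:
  motion:
    - {"tx": -0.001, "ty": -0.001, "tz": 0.005, "ax": 0, "ay": 0, "az": 0, "hand": 0.05}
    - {"tx": -0.001, "ty": -0.001, "tz": 0.01, "ax": 0, "ay": 0, "az": 0, "hand": 0.05}
    - {"tx": -0.001, "ty": -0.001, "tz": 0.014, "ax": 0, "ay": 0, "az": 0, "hand": 0.05}
    - {"tx": -0.001, "ty": -0.001, "tz": 0.018, "ax": 0, "ay": 0, "az": 0, "hand": 0.05}
    - {"tx": -0.001, "ty": -0.001, "tz": 0.018, "ax": 0, "ay": 0, "az": 0, "hand": 0.05}
    - {"tx": -0.001, "ty": -0.001, "tz": 0.018, "ax": 0, "ay": 0, "az": 0, "hand": 0.0}
    - {"tx": -0.001, "ty": -0.001, "tz": 0.018, "ax": 0, "ay": 0, "az": 0, "hand": 0.0}
    - {"tx": -0.001, "ty": -0.001, "tz": 0.018, "ax": 0, "ay": 0, "az": 0, "hand": 0.0}
    - {"tx": -0.001, "ty": -0.001, "tz": 0.018, "ax": 0, "ay": 0, "az": 0, "hand": 0.0}
  grip_force: 60

```text
t: 12.4
position: [0.5277, 0.3002, 0.0162]
orientation: [0.776, 3.043, 0.001]
ft_force: [-0.3, 0.7, 1.6]
gripper_width: 0.151
finger_force: 60.2
```

Call:
move_arm:
  motion:
    - {"tx": 0, "ty": 0, "tz": -0.01, "ax": 0, "ay": 0, "az": 0, "hand": 0.0}
    - {"tx": 0, "ty": 0, "tz": -0.03, "ax": 0, "ay": 0, "az": 0, "hand": 0.0}
    - {"tx": 0, "ty": 0, "tz": -0.06, "ax": 0, "ay": 0, "az": 0, "hand": 0.0}
    - {"tx": 0, "ty": 0, "tz": -0.09, "ax": 0, "ay": 0, "az": 0, "hand": 0.0}
    - {"tx": 0, "ty": 0, "tz": -0.12, "ax": 0, "ay": 0, "az": 0, "hand": 0.0}
    - {"tx": 0, "ty": 0, "tz": -0.15, "ax": 0, "ay": 0, "az": 0, "hand": 0.0}
    - {"tx": 0, "ty": 0, "tz": -0.17, "ax": 0, "ay": 0, "az": 0, "hand": 0.0}
    - {"tx": 0, "ty": 0, "tz": -0.18, "ax": 0, "ay": 0, "az": 0, "hand": 0.0}
    - {"tx": 0, "ty": 0, "tz": -0.18, "ax": 0, "ay": 0, "az": 0, "hand": 0.0}
    - {"tx": 0, "ty": 0, "tz": -0.18, "ax": 0, "ay": 0, "az": 0, "hand": 0.0}

```text
t: 13.4
position: [0.527, 0.2999, 0.1946]
orientation: [-0.776, -3.043, 0.001]
ft_force: [-1.0, -0.7, -3.0]
gripper_width: 0.149
finger_force: 59.6
```

```bash
cat > lid.py <<'E'
from m import *
d=snap('wrist')
T=np.eye(4);T[:3,:3]=R.from_rotvec(d['st']['orientation']).as_matrix();T[:3,3]=d['st']['position']
w=cloud(d);q=((w-T[:3,3])@T[:3,:3]).reshape(-1,3)
p=q[(q[:,2]>-.020)&(q[:,2]<.03)&(np.hypot(q[:,0],q[:,1])<.1)]
c=np.zeros(2)
for it in range(4):
    t=np.arctan2(*(p[:,:2]-c).T[::-1]);rr=np.hypot(*(p[:,:2]-c).T);o=[]
    for s in np.arange(-1.5,1.5,.05):
      m=(t>s)&(t<=s+.05)&(rr<.085)
      if m.sum()>3:o.append(p[m][np.argsort(rr[m])[-2]])
    o=np.array(o);c,r=fitc(o[:,:2]);res=np.abs(np.hypot(*(o[:,:2]-c).T)-r);c,r=fitc(o[res<.003][:,:2])
print('lid in tool',c,r,(res<.003).sum(),'brim z',np.median(o[:,2]))
b=np.abs(np.arange(-1.5,1.5,.05))
# notch: brim points missing near angle 0 -> radial profile fine
for s in np.degrees(np.arange(-.24,.24,.04)):
    m=(np.degrees(t)>s)&(np.degrees(t)<=s+2.3)&(rr<.085);print(round(s,1),rr[m].max().round(4) if m.any() else None,end=' | ')
print()
E
python3 - <<'E'
from lid import *
print(env.state()['gripper_width'])
a=np.load('top.npy',allow_pickle=True).item()
w=cloud(a)[100:165,300:335].reshape(-1,3);w=w[w[:,2]>.1];print('mill',w.min(0),w.max(0))
go(.4990,-.1697,.196,103.2)
E
```

```text
lid in tool [0.00045987 0.00015589] 0.07864465606400264 56 brim z 0.0023995278227201423
-13.8 0.0787 | -11.5 0.0786 | -9.2 0.0787 | -6.9 0.073 | -4.6 0.0731 | -2.3 0.073 | 0.0 0.073 | 2.3 0.0731 | 4.6 0.0732 | 6.9 0.0786 | 9.2 0.0786 | 11.5 0.0787 | 
0.14709103231690784
mill [ 0.70250279 -0.00483418  0.10029212] [0.75186145 0.0439773  0.16210499]
t 13.45 pos [0.5267 0.2999 0.1941] j6 0.8 yaw 61.37 t(mm) [-200.7 -425.4   -1.5] a [ -0.05  -0.12 -41.83]
```

The lid is centred in the hand to within 0.5 mm and its notch lies along tool +x. Now over to the tier.

Call:
move_arm:
  motion:
    - {"tx": -0.01, "ty": -0.02, "tz": 0, "ax": 0, "ay": 0, "az": -2, "hand": 0.0}
    - {"tx": -0.026, "ty": -0.055, "tz": 0, "ax": 0, "ay": 0, "az": -5.5, "hand": 0.0}
    - {"tx": -0.044, "ty": -0.093, "tz": 0, "ax": 0, "ay": 0, "az": -9, "hand": 0.0}
    - {"tx": -0.062, "ty": -0.131, "tz": 0, "ax": 0, "ay": 0, "az": -13, "hand": 0.0}
    - {"tx": -0.08, "ty": -0.169, "tz": 0, "ax": 0, "ay": 0, "az": -17, "hand": 0.0}
    - {"tx": -0.098, "ty": -0.207, "tz": 0, "ax": 0, "ay": 0, "az": -21, "hand": 0.0}
    - {"tx": -0.116, "ty": -0.245, "tz": 0, "ax": 0, "ay": 0, "az": -25, "hand": 0.0}
    - {"tx": -0.134, "ty": -0.283, "tz": 0, "ax": 0, "ay": 0, "az": -29, "hand": 0.0}
    - {"tx": -0.152, "ty": -0.321, "tz": 0, "ax": 0, "ay": 0, "az": -33, "hand": 0.0}
    - {"tx": -0.17, "ty": -0.359, "tz": 0, "ax": 0, "ay": 0, "az": -37, "hand": 0.0}
    - {"tx": -0.186, "ty": -0.394, "tz": 0, "ax": 0, "ay": 0, "az": -40, "hand": 0.0}
    - {"tx": -0.201, "ty": -0.4255, "tz": 0, "ax": 0, "ay": 0, "az": -41.8, "hand": 0.0}

```text
t: 14.65
position: [0.4989, -0.1712, 0.1942]
orientation: [0.362, -3.119, -0.002]
ft_force: [0.4, 0.7, -2.8]
gripper_width: 0.149
finger_force: 59.6
```

Call:
move_arm:
  motion:
    - {"tx": 0, "ty": 0, "tz": 0, "ax": 0, "ay": 0, "az": 0, "hand": 0.0}
    - {"tx": 0, "ty": 0, "tz": 0, "ax": 0, "ay": 0, "az": 0, "hand": 0.0}
    - {"tx": 0, "ty": 0, "tz": 0, "ax": 0, "ay": 0, "az": 0, "hand": 0.0}

```text
t: 14.95
position: [0.4996, -0.1688, 0.1949]
orientation: [0.361, -3.12, -0.002]
ft_force: [0.0, -0.2, -2.3]
gripper_width: 0.146
finger_force: 59.7
```

Run:
```python
from lid import *
go(.4995,-.1696,.118,103.1)
```

```text
lid in tool [ 0.00037911 -0.00011086] 0.07856740676387945 56 brim z 0.0022336803430585443
-13.8 0.0786 | -11.5 0.0786 | -9.2 0.0785 | -6.9 0.0729 | -4.6 0.0731 | -2.3 0.0729 | 0.0 0.0729 | 2.3 0.073 | 4.6 0.073 | 6.9 0.0786 | 9.2 0.0785 | 11.5 0.0786 | 
t 15.0 pos [ 0.4998 -0.1686  0.1952] j6 -0.8 yaw 103.22 t(mm) [ 0.5 -1.  77.2] a [ 0.05 -0.03  0.12]
```

Going down to a tool height of about 0.1245, just below the lip and key tops, then checking the force.

Call:
move_arm:
  motion:
    - {"tx": 0.0005, "ty": -0.0007, "tz": 0.015, "ax": 0, "ay": 0, "az": 0, "hand": 0.0}
    - {"tx": 0.0005, "ty": -0.0007, "tz": 0.033, "ax": 0, "ay": 0, "az": 0, "hand": 0.0}
    - {"tx": 0.0005, "ty": -0.0007, "tz": 0.05, "ax": 0, "ay": 0, "az": 0, "hand": 0.0}
    - {"tx": 0.0005, "ty": -0.0007, "tz": 0.06, "ax": 0, "ay": 0, "az": 0, "hand": 0.0}
    - {"tx": 0.0005, "ty": -0.0007, "tz": 0.064, "ax": 0, "ay": 0, "az": 0, "hand": 0.0}
    - {"tx": 0.0005, "ty": -0.0007, "tz": 0.067, "ax": 0, "ay": 0, "az": 0, "hand": 0.0}
    - {"tx": 0.0005, "ty": -0.0007, "tz": 0.07, "ax": 0, "ay": 0, "az": 0, "hand": 0.0}
    - {"tx": 0.0005, "ty": -0.0007, "tz": 0.071, "ax": 0, "ay": 0, "az": 0, "hand": 0.0}
    - {"tx": 0.0005, "ty": -0.0007, "tz": 0.071, "ax": 0, "ay": 0, "az": 0, "hand": 0.0}

```text
t: 15.9
position: [0.4998, -0.1706, 0.125]
orientation: [-0.36, 3.12, -0.0]
ft_force: [0.4, 0.7, -1.9]
gripper_width: 0.146
finger_force: 59.6
```

Call:
move_arm:
  motion:
    - {"tx": 0, "ty": 0, "tz": 0.002, "ax": 0, "ay": 0, "az": 0, "hand": 0.0}
    - {"tx": 0, "ty": 0, "tz": 0.004, "ax": 0, "ay": 0, "az": 0, "hand": 0.0}
    - {"tx": 0, "ty": 0, "tz": 0.006, "ax": 0, "ay": 0, "az": 0, "hand": 0.0}
    - {"tx": 0, "ty": 0, "tz": 0.0075, "ax": 0, "ay": 0, "az": 0, "hand": 0.0}
    - {"tx": 0, "ty": 0, "tz": 0.0075, "ax": 0, "ay": 0, "az": 0, "hand": 0.0}

```text
t: 16.4
position: [0.4997, -0.1706, 0.1181]
orientation: [-0.36, 3.12, -0.001]
ft_force: [-3.5, 2.0, 5.5]
gripper_width: 0.145
finger_force: 60.7
```

Contact came exactly at the expected seat height of 0.118. Releasing and rising.

Call:
move_arm:
  motion:
    - {"tx": 0, "ty": 0, "tz": 0, "ax": 0, "ay": 0, "az": 0, "hand": 0.02}
    - {"tx": 0, "ty": 0, "tz": 0, "ax": 0, "ay": 0, "az": 0, "hand": 0.04}
    - {"tx": 0, "ty": 0, "tz": 0, "ax": 0, "ay": 0, "az": 0, "hand": 0.05}
    - {"tx": 0, "ty": 0, "tz": 0, "ax": 0, "ay": 0, "az": 0, "hand": 0.05}
    - {"tx": 0, "ty": 0, "tz": -0.02, "ax": 0, "ay": 0, "az": 0, "hand": 0.05}
    - {"tx": 0, "ty": 0, "tz": -0.05, "ax": 0, "ay": 0, "az": 0, "hand": 0.05}
    - {"tx": 0, "ty": 0, "tz": -0.08, "ax": 0, "ay": 0, "az": 0, "hand": 0.05}
    - {"tx": 0, "ty": 0, "tz": -0.11, "ax": 0, "ay": 0, "az": 0, "hand": 0.05}
    - {"tx": 0, "ty": 0, "tz": -0.13, "ax": 0, "ay": 0, "az": 0, "hand": 0.05}
    - {"tx": 0, "ty": 0, "tz": -0.13, "ax": 0, "ay": 0, "az": 0, "hand": 0.05}
    - {"tx": 0, "ty": 0, "tz": -0.13, "ax": 0, "ay": 0, "az": 0, "hand": 0.05}

```text
t: 17.5
position: [0.4998, -0.1706, 0.247]
orientation: [-0.36, 3.121, -0.0]
ft_force: [0.3, -0.1, -1.0]
gripper_width: 0.588
finger_force: 0.0
```

Run:
```python
from m import *
print(env.state()['position'],env.state()['finger_force'])
d=snap('wrist');w=cloud(d).reshape(-1,3);c=np.array([.4992,-.1698])
rr=np.hypot(*(w[:,:2]-c).T);t=np.degrees(np.arctan2(*(w[:,:2]-c).T[::-1]))
print('fin top',np.percentile(w[(rr<.02)&(w[:,2]>.14)&(w[:,2]<.18)][:,2],[50,95]))
for lo in range(-180,180,45):
  m=(t>=lo)&(t<lo+45)&(w[:,2]>.09)&(w[:,2]<.15)
  a=m&(rr>.066)&(rr<.070);print(lo,a.sum(),np.median(w[a][:,2]).round(4),rr[m&(rr<.09)].max().round(4))
k=(np.abs(w[:,0]-.4260)<.012)&(np.abs(w[:,1]+.1865)<.004);print('key zone z',np.percentile(w[k][:,2],[10,50,90]))
b=snap('scene');b0=np.load('scene.npy',allow_pickle=True).item()
df=np.abs(b['img'].astype(int)-b0['img']).max(-1)[155:250,280:450];print('bystander diff px',(df>40).sum())
```

```text
[ 0.49977558 -0.17060724  0.24700194] 0.0
fin top [0.15892722 0.16033676]
-180 314 0.1198 0.0802
-135 287 0.12 0.0797
-90 241 0.1202 0.0802
-45 209 0.1201 0.08
0 185 0.1199 0.0793
45 220 0.1199 0.0785
90 256 0.1198 0.078
135 300 0.1197 0.0803
key zone z [0.10706523 0.11854215 0.12090413]
bystander diff px 2895
```

The lid is flat all round (brim 120 ±0.3 mm) and its fin top is at 160 mm, as it should be when seated. Nothing is being touched, so I'm handing in.

```bash
python3 -c "
from bench import env
print(env.finish_job())"
```

```text
the job is handed in; nothing more can be done
None
```

The egg steamer is back together where the base stands: depth readings showed the tier and then the lid seated flat at full depth over their keys. The gripper has let go and risen clear, and the job was handed in at about 18 s of the 72 s; I saw no contact with the mug, salt or pepper, but did not re-measure where they or the base stand.

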